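# Set a train's route on the track-diagram panel

## Robot

A 7-joint arm with a two-finger parallel gripper is mounted at the origin on the work surface. World frame = base frame: x ahead of the robot, y to its left, z up, the work surface at z = 0. Lengths are in m, angles in rad, forces in N, time in s.
With the tool pointing down it reaches from about 0.425 to 1.025 m from the base axis. Payload 9.4 kg.
Tool frame: the origin (TCP) lies on the centre line of the jaws, within the pads' length; the fingertips stand r.tip_extent ahead of it and the grasp point (between the pads) lies 11 mm behind it (r.tip_extent is the distance from the TCP to the fingertips, in m); z points along the fingers, y is the line along which they close (so a half turn about z gives the same grasp; the last joint's range is limited). The gripper opens to 93 mm and grips with 3 to 60 N. Pads are 15 mm wide; open, the fingers measure 128 mm over their backs; the gripper's body (75 mm by 188 mm) begins 65 mm behind the grasp point.
Start: joints at [-1.302, 0.599, -0.003, 1.599, 0.002, 0.943, -0.08], TCP at [0.246, 0.682, 0.227] pointing down, gripper open.
Joint ranges: [-2.57, 2.57], [-0.35, 1.97], [-1.29, 1.29], [0.11, 2.56], [-1.05, 4.19], [0.11, 1.86], [-2.63, 2.63]. Speed limits (rad/s): [2.22, 2.22, 3.01, 3.01, 3.14, 3.14, 3.14].

## Interface

Orientations are given as a 3x3 rotation matrix whose columns are the frame's x, y, z axes.
In Python, from station import r, capture, camera_params gives the robot as it stands.
- The arm moves only by the tool jog_arm, never from a script. Its argument "targets" is a list of rows, each a list of 4 numbers: the shift along the tool's x, y, z in mm, then the turn about the tool's z in rad. A call has 1 to 10 rows; each row is the pose to reach, as a shift and turn from the pose commanded when the call began, along the tool's axes at that moment; what a row does not reach only later rows make up. A row lasts 1/10 s, in which the tool goes at most 50 mm and 8.59 degrees, less where a joint would pass 70% of its speed; a pose out of reach is approached as far as the arm can. A call with a gripper value outside its range is refused whole. "claw" is the opening, from 0 (shut) to 1 (fully open), set as the call begins (left out, the last holds). The fingers move at their own pace and stop on an object; "force" is the grip in N (left out, the last holds). Time passes only in rows, so rows that repeat a pose let the fingers close. It gives the time, the measured TCP pose, the force, the opening and the grip force at its end, in the units of the state.
- r.observe(): the state, without advancing time (a new reading comes with each control period).
- capture(name): name is "scene" or "top" or "wrist"; returns the picture (420x560x3 uint8, red, green, blue); there is no depth.
- camera_params(name): a dict with "vertical_fov" (degrees; the focal length in pixels is half the picture's height over the tangent of half this angle, whatever the lens; pixels are square), "cx", "cy" (the principal point, pixels), "R" (3x3) and "t" (3): a world point X has camera coordinates R X + t. Camera axes: x right, y down, z forward; pixel columns grow to the right and rows downward; lengths in m; the calibration is good to about 2 mm. A picture is of the moment at which its call begins: read the wrist's pose just before it. camera_params takes no time and is no camera call; for the wrist camera it gives the pose at the moment of the call.
- r.close_job(): hands the job in; it is judged then, once.
The state is a dict: "time": time; "joint_positions": joint angles; "joint_vel": joint speeds; "tau": joint torques, N m; "eef_pos": TCP position; "tcp_rot": TCP orientation; "ft_force": force on the tool from outside, world axes, zero at the start; "wrist_torque": the same for the moment, N m; "grip_width": finger opening in m; "grasp_force": force on a finger pad.
Only numpy, scipy, OpenCV 4.12 (cv2) and the standard library are available. Lean on these libraries where they do the work, as an engineer would, in place of code of your own. Each camera call takes 0.05 s, during which the arm holds its last target. There are 200 camera calls.

## Task

Set the route for a passenger train on the model railway's track-diagram panel by pressing three of its buttons with a fingertip, each lightly until it is in, in the order the train will run: first the left-hand line end nearer the robot, then the track tile in the middle that has a long platform bar on both sides of its line, then the right-hand line end farther from the robot (left and right as the robot sees them). A pressed button stays in; leave the other buttons out, and pick up or shift nothing: panel, tiles and everything lying on and around it stay where they are.

Things in the scene. Friction and masses are not known exactly. Their poses are not given: they have to be found in the camera images.
- panel: track-diagram control panel: grey desk unit, 245 (x) by 412 (y) by 55 mm high, 2.6 kg, loose on the table, front edge to the robot within 0.26 rad. Origin on its underside, 100 mm behind its front edge, midway across; x away from the robot, y to its left, z up. Two black lines at each side fan out to three white tiles in the middle; seven buttons, over 55 mm apart, one per line end and tile
- left_near_top (a point): centre of the top of the black mushroom button (cap 23 mm across) at the line end on the robot's left (+y) and nearer the robot (panel frame x = -45, y = +155) mm; moves with the cap; stands 19 mm above the panel (74 above the table) when out, 12 mm when in
- left_near (a joint): that button's travel: starts at 0 = fully out; slides straight down at about 3 N to 0.007 m = home and stays where it is left; counts as in from 0.005 m. Pushed on, an overtravel spring gives 5 mm more at 5 to 12 N, then it is rigid; over 20 N harms it
- left_far_top (a point): centre of the top of the black mushroom button (cap 23 mm across) at the line end on the robot's left and farther from the robot (x = +45, y = +155) mm; moves with the cap; stands 19 mm above the panel (74 above the table) when out, 12 mm when in
- left_far (a joint): that button's travel: starts at 0 = fully out; slides straight down at about 3 N to 0.007 m = home and stays where it is left; counts as in from 0.005 m. Pushed on, an overtravel spring gives 5 mm more at 5 to 12 N, then it is rigid; over 20 N harms it
- right_near_top (a point): centre of the top of the black mushroom button (cap 23 mm across) at the line end on the robot's right (-y) and nearer the robot (x = -45, y = -155) mm; moves with the cap; stands 19 mm above the panel (74 above the table) when out, 12 mm when in
- right_near (a joint): that button's travel: starts at 0 = fully out; slides straight down at about 3 N to 0.007 m = home and stays where it is left; counts as in from 0.005 m. Pushed on, an overtravel spring gives 5 mm more at 5 to 12 N, then it is rigid; over 20 N harms it
- right_far_top (a point): centre of the top of the black mushroom button (cap 23 mm across) at the line end on the robot's right and farther from the robot (x = +45, y = -155) mm; moves with the cap; stands 19 mm above the panel (74 above the table) when out, 12 mm when in
- right_far (a joint): that button's travel: starts at 0 = fully out; slides straight down at about 3 N to 0.007 m = home and stays where it is left; counts as in from 0.005 m. Pushed on, an overtravel spring gives 5 mm more at 5 to 12 N, then it is rigid; over 20 N harms it
- platform_tile: white plug-in track tile with one long low bar (88 x 8 x 3 mm, the platforms) on EACH side of its track line: 54 mm (x) by 100 mm (y) by 10 mm, loose in its pocket in the middle of the panel, its top flush with the panel; the three tiles lie at panel x = -58, 0, +58 mm, y = 0, in any order. Origin under its centre, axes as the panel's
- platform_btn_top (a point): centre of the top of the black mushroom button (cap 23 mm across) in the middle of the platform tile; moves with the cap; stands 19 mm above the panel (74 above the table) when out, 12 mm when in
- platform_btn (a joint): that button's travel: starts at 0 = fully out; slides straight down at about 3 N to 0.007 m = home and stays where it is left; counts as in from 0.005 m. Pushed on, an overtravel spring gives 5 mm more at 5 to 12 N, then it is rigid; over 20 N harms it
- loading_tile: white plug-in track tile with one short bar (20 x 11 x 3 mm, the loading ramp) on one side of its track line: 54 mm (x) by 100 mm (y) by 10 mm, loose in its pocket in the middle of the panel, its top flush with the panel; the three tiles lie at panel x = -58, 0, +58 mm, y = 0, in any order. Origin under its centre, axes as the panel's
- loading_btn_top (a point): centre of the top of the black mushroom button (cap 23 mm across) in the middle of the loading tile; moves with the cap; stands 19 mm above the panel (74 above the table) when out, 12 mm when in
- loading_btn (a joint): that button's travel: starts at 0 = fully out; slides straight down at about 3 N to 0.007 m = home and stays where it is left; counts as in from 0.005 m. Pushed on, an overtravel spring gives 5 mm more at 5 to 12 N, then it is rigid; over 20 N harms it
- plain_tile: white plug-in track tile with nothing beside its track line: 54 mm (x) by 100 mm (y) by 10 mm, loose in its pocket in the middle of the panel, its top flush with the panel; the three tiles lie at panel x = -58, 0, +58 mm, y = 0, in any order. Origin under its centre, axes as the panel's
- plain_btn_top (a point): centre of the top of the black mushroom button (cap 23 mm across) in the middle of the plain tile; moves with the cap; stands 19 mm above the panel (74 above the table) when out, 12 mm when in
- plain_btn (a joint): that button's travel: starts at 0 = fully out; slides straight down at about 3 N to 0.007 m = home and stays where it is left; counts as in from 0.005 m. Pushed on, an overtravel spring gives 5 mm more at 5 to 12 N, then it is rigid; over 20 N harms it
- wagon: small brown goods wagon, 117 mm long (its y), 31 mm wide, 45 mm high, standing on the panel's rear ledge (left half); origin at the foot of its middle; a bystander
- driver: screwdriver 150 mm long with a red handle 16 mm thick, lying sideways on the panel's rear ledge (right half); origin at its underside near the middle; a bystander
- tin: low round solder tin, 31 mm across, 14 mm high, on the panel between the two left-hand buttons, its wall about 30 mm from their centres; origin at the foot of its axis; a bystander
- glue: white glue bottle, 36 mm across, 108 mm high, on the table left of the panel; origin at the foot of its axis; a bystander
- tape: green tape dispenser, 77 x 24 x 62 mm, on the table left of the panel; origin at the foot of its middle; a bystander
- loco: locomotive chassis, 158 x 30 x 43 mm, in the groove of a yellow foam cradle right of the panel; origin at the foot of its middle; a bystander
Mind the look-alikes: they are no part of the job. What is shaped like the platform_tile but blue or red is not meant.

How it is judged:
By the outcome, as a careful person would: the job done as asked, in the order asked, and still so for the second after the job is handed in, with the robot touching nothing.
It also fails if it takes over 38 s, if anything falls off the work surface, if the arm or the gripper's body presses on something with over 40 N, if the wrist force passes 120 N, or if a joint passes its speed limit or range.

## Working session

There is one attempt and no reset: what is moved stays moved. The work goes in short steps, Python scripts to look and compute and a tool call to move; the robot and the scene stay as the last step left them, time stands still between calls to the robot, and variables do not carry over. Pictures are saved under pics/ and viewed, at most 10 in all, crops included, and the job is handed in when it is done.

Besides the shell and the picture viewer there is one more tool, called after "Request:" as name([rows], argument=value, ...), one row to a line, values as JSON. jog_arm: Moves the arm, as the interface text tells. Its arguments: {"type":"object","properties":{"targets":{"type":"array","items":{"type":"array","items":{"type":"number"}}},"claw":{"type":"number"},"force":{"type":"number"}},"required":["targets"]}

```bash
mkdir -p pics; python3 - <<'E'
from station import r,capture,camera_params
import cv2,numpy as np
s=r.observe();print(s['time'],s['eef_pos'],s['tcp_rot'],s['grip_width'],r.tip_extent)
for n in("top","scene"):
    p=camera_params(n);print(n,p)
    cv2.imwrite(f"pics/{n}0.png",cv2.cvtColor(capture(n),cv2.COLOR_RGB2BGR))
E
```

```text
0.0 [0.24559594 0.6816027  0.22575324] [[-9.40814018e-01  3.38923044e-01 -3.92070994e-04]
 [ 3.38923232e-01  9.40812729e-01 -1.56551026e-03]
 [-1.61722120e-04 -1.60573596e-03 -9.99998698e-01]] 0.09274721825173929 0.008
top {'vertical_fov': 48.07189360565938, 'cx': 273.1646693912056, 'cy': 208.33633060288435, 'R': array([[ 0.04899846, -0.99879796, -0.00133666],
       [-0.97179077, -0.04736436, -0.23103963],
       [ 0.2306986 ,  0.01261954, -0.97294342]]), 't': array([-0.05280012,  0.51034601,  1.2132238 ])}
scene {'vertical_fov': 54.35754538206491, 'cx': 279.8729712246004, 'cy': 211.54091293121152, 'R': array([[ 0.06041753,  0.9980937 , -0.01259756],
       [ 0.84042212, -0.05767442, -0.53885464],
       [-0.53855398,  0.021969  , -0.84230456]]), 't': array([ 0.01705199, -0.39279559,  1.4268619 ])}
```

View pics/top0.png

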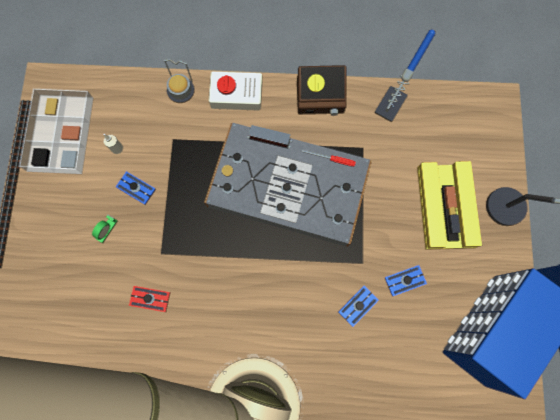

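View pics/scene0.png

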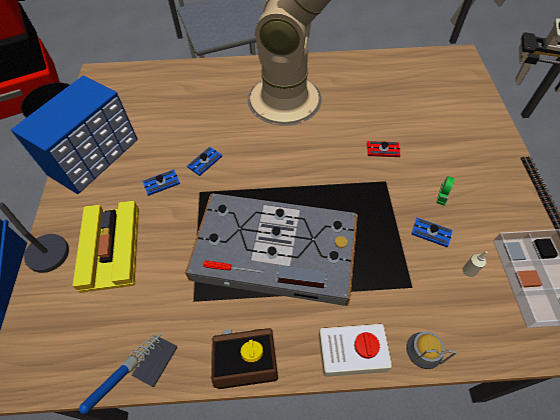

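Top view: panel buttons are at left far (237,157), left near (227,187), tiles (293,167)/(287,187)/(280,207), right far (346,186) and right near (338,218). The red and blue tiles lying on the table are look-alikes. Next I'll crop in on the panel tiles and fit the panel pose.

```bash
cat >h.py <<'E'
import numpy as np,cv2
from scipy.optimize import least_squares
def proj(p,X):
    c=np.asarray(X)@p['R'].T+p['t'];f=210/np.tan(np.radians(p['vertical_fov'])/2)
    return c[:,:2]/c[:,2:]*f+[p['cx'],p['cy']]
B=np.array([[-45,155],[45,155],[-45,-155],[45,-155],[-58,0],[0,0],[58,0]])/1000.
def pts(q,z=.074):
    c,s=np.cos(q[2]),np.sin(q[2])
    return np.c_[B@np.array([[c,s],[-s,c]])+q[:2],np.full(7,z)]
E
python3 - <<'E'
from h import *
from station import camera_params
P={n:camera_params(n) for n in("top","scene")}
guess=dict(top=[[227,187],[237,157],[338,218],[346,186],[280,207],[287,187],[293,167]],
 scene=[[318,209],[310,240],[222,209],[211,238],[279,213],[276,232],[272,251]])
G={}
for n in P:
    im=cv2.imread(f"pics/{n}0.png");g=im.max(2).astype(float);out=[]
    for u,v in guess[n]:
        w=7;u,v=float(u),float(v)
        for _ in range(8):
            a,b=int(round(u)),int(round(v))
            Y,X=np.mgrid[b-w:b+w+1,a-w:a+w+1]
            W=(g[Y,X]<50)*(np.hypot(X-u,Y-v)<6)
            u,v=(W*X).sum()/W.sum(),(W*Y).sum()/W.sum()
        out.append([u,v])
    G[n]=np.array(out)
for ns in(["top"],["scene"],["top","scene"]):
    r=least_squares(lambda q:np.concatenate([(proj(P[n],pts(q,.071))-G[n]).ravel() for n in ns]),[.6,0,0],loss='soft_l1')
    print(ns,r.x.round(4));print(r.fun.reshape(-1,2).round(1).tolist())
a=cv2.resize(cv2.imread("pics/top0.png")[115:250,200:375],None,fx=3.4,fy=3.4,interpolation=2)[:, :390+200]
b=cv2.resize(cv2.imread("pics/scene0.png")[195:270,240:315],None,fx=4,fy=4,interpolation=2)
cv2.imwrite("pics/c1.png",a);
E
```

```text
<stdin>:15: RuntimeWarning: invalid value encountered in scalar divide
Traceback (most recent call last):
ValueError: cannot convert float NaN to integer
```

```bash
cat > fit.py <<'E'
from h import *
from station import camera_params
P={n:camera_params(n) for n in("top","scene")}
guess=dict(top=[[227,187],[237,157],[338,218],[346,186],[280,207],[287,187],[293,167]],
 scene=[[318,209],[310,240],[222,209],[211,238],[279,213],[276,232],[272,251]])
def cen(g,u,v):
    w=9
    a,b=int(round(u)),int(round(v));Y,X=np.mgrid[b-w:b+w+1,a-w:a+w+1]
    # dark disc: blur with disc kernel, take the minimum, then weighted centroid
    k=cv2.getStructuringElement(cv2.MORPH_ELLIPSE,(9,9)).astype(float);k/=k.sum()
    f=cv2.filter2D(g,-1,k)[Y,X];W=np.clip(np.percentile(f,8)-f,0,None)
    return [(W*X).sum()/W.sum(),(W*Y).sum()/W.sum()]
G={n:np.array([cen(cv2.imread(f"pics/{n}0.png").max(2).astype(float),*c) for c in guess[n]]) for n in P}
for ns in(["top"],["scene"],["top","scene"]):
    r=least_squares(lambda q:np.concatenate([(proj(P[n],pts(q,.071))-G[n]).ravel() for n in ns]),[.6,0,0],loss='soft_l1')
    print(ns,r.x.round(4));print(r.fun.reshape(-1,2).round(1).tolist())
E
python3 - <<'E'
import cv2,numpy as np
a=cv2.resize(cv2.imread("pics/top0.png")[120:245,200:372],None,fx=4,fy=4,interpolation=2)
cv2.imwrite("pics/c1.png",a)
b=cv2.resize(cv2.imread("pics/scene0.png")[188:308,180:365],None,fx=4,fy=4,interpolation=2)
cv2.imwrite("pics/c2.png",b)
E
python3 fit.py
```

```text
['top'] [ 0.5726 -0.0607 -0.231 ]
[[0.5, 0.2], [0.4, 0.3], [-0.3, 0.0], [-0.4, 0.1], [0.1, -0.6], [-0.3, 0.6], [0.1, -0.6]]
['scene'] [ 0.5481 -0.0648 -0.0997]
[[16.6, 8.9], [22.3, 2.4], [-4.3, 0.2], [-0.1, 0.7], [-4.5, -6.6], [-1.9, -5.8], [1.4, -6.9]]
['top', 'scene'] [ 0.5695 -0.0616 -0.2252]
[[0.7, 1.7], [0.4, 1.6], [0.2, 0.9], [-0.1, 0.8], [0.5, 0.6], [0.0, 1.7], [0.3, 0.5], [20.8, 22.1], [22.2, 16.5], [0.1, 0.9], [0.2, 1.1], [-0.1, 0.2], [-0.2, 1.2], [0.2, 0.3]]
```

View pics/c1.png

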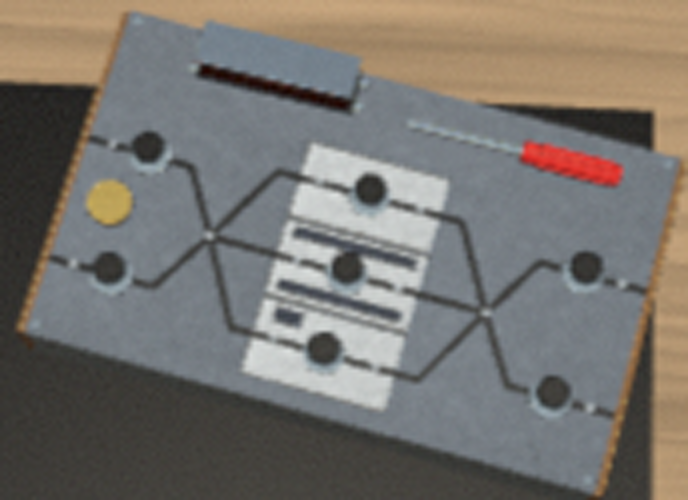

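View pics/c2.png

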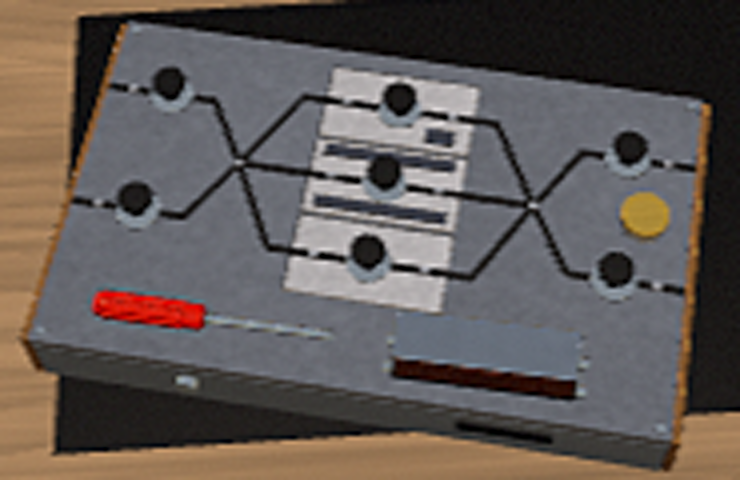

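Both crops agree. Candidates are the middle tile at top (287,187), with a long bar on both sides of its line (the platform tile), the near tile at (280,207) with a short bar (loading), and the far tile at (293,167), plain. The red and blue tiles on the table aren't on the panel. My scene guesses for the left buttons were wrong, so I'll correct them and refit.

```bash
sed -i 's/\[318,209\],\[310,240\],/[337,225],[334,255],/' fit.py; cat >>fit.py <<'E'
from station import r as rb
s=rb.observe();R=s['tcp_rot'];x=r.x
for i,n in((0,'LN'),(5,'PT'),(3,'RF')):
    p=pts(x)[i];t=p-[0,0,-.008-.010]   # tip 10 mm above the cap
    print(n,p.round(4),np.hypot(*p[:2]).round(3),'tool shift mm',(R.T@(t-s['eef_pos'])*1000).round(1))
E
python3 fit.py
```

```text
['top'] [ 0.5726 -0.0607 -0.231 ]
[[0.5, 0.2], [0.4, 0.3], [-0.3, 0.0], [-0.4, 0.1], [0.1, -0.6], [-0.3, 0.6], [0.1, -0.6]]
['scene'] [ 0.5676 -0.0616 -0.2311]
[[-0.2, -0.0], [-0.1, 0.1], [0.3, 0.1], [0.2, 0.1], [-0.0, -0.4], [-0.3, 0.5], [0.1, -0.4]]
['top', 'scene'] [ 0.5702 -0.0612 -0.2294]
[[0.6, 1.2], [0.4, 1.2], [-0.1, 0.8], [-0.2, 0.8], [0.3, 0.3], [-0.1, 1.4], [0.2, 0.3], [0.1, 0.7], [0.3, 0.9], [0.4, 0.9], [0.4, 1.1], [0.1, 0.4], [-0.1, 1.4], [0.3, 0.5]]
LN [0.5616 0.1    0.074 ] 0.57 tool shift mm [-494.4 -440.   134.5]
PT [ 0.5702 -0.0612  0.074 ] 0.573 tool shift mm [-557.1 -588.8  134.7]
RF [ 0.5787 -0.2224  0.074 ] 0.62 tool shift mm [-619.8 -737.5  134.9]
```

Request:
jog_arm([
  [-45,-40,0,0],
  [-90,-80,0,0],
  [-135,-120,0,0],
  [-180,-160,0,0],
  [-220,-196,0,0],
  [-260,-231,0,0],
  [-300,-267,0,0],
  [-340,-302,0,0],
  [-380,-338,0,0],
  [-420,-373,0,0],
], claw=0, force=10)

```text
time: 1.1
eef_pos: [0.4853, 0.241, 0.2266]
tcp_rot: [[-0.941, 0.339, -0.0], [0.339, 0.941, -0.0], [0.0, -0.0, -1.0]]
ft_force: [1.0, 0.2, 0.3]
grip_width: 0.0175
grasp_force: 0.0
```

Request:
jog_arm([
  [-20,-18,0,0],
  [-40,-36,0,0],
  [-60,-54,0,0],
  [-74,-67,0,0],
  [-74,-67,20,0],
  [-74,-67,40,0],
  [-74,-67,60,0],
  [-74,-67,60,0],
  [-74,-67,60,0],
])

```text
time: 2.0
eef_pos: [0.5316, 0.1548, 0.1666]
tcp_rot: [[-0.941, 0.339, -0.001], [0.339, 0.941, -0.0], [0.001, -0.001, -1.0]]
ft_force: [-0.8, -0.7, 0.3]
grip_width: 0.0006
grasp_force: 0.0
```

```bash
cat >>fit.py <<'E'
q=least_squares(lambda q:np.concatenate([(proj(P[n],pts(q[:3],q[3]))-G[n]).ravel() for n in P]),[.57,-.06,-.23,.07]).x
print('zfree',q.round(4))
E
python3 fit.py|tail -4; python3 - <<'E'
from h import *
from station import r,capture,camera_params
s=r.observe();p=camera_params("wrist");im=capture("wrist")
im=cv2.cvtColor(im,cv2.COLOR_RGB2BGR)
print(s['time'],s['eef_pos'],s['grip_width'],s['ft_force'])
for u,v in proj(p,pts([.5702,-.0612,-.2294])):
    if 0<u<560 and 0<v<420: cv2.drawMarker(im,(int(round(u)),int(round(v))),(0,0,255),0,12)
    print(round(u),round(v))
cv2.imwrite("pics/w1.png",im)
E
```

```text
LN [0.5616 0.1    0.074 ] 0.57 tool shift mm [-46.8 -41.4  74.6]
PT [ 0.5702 -0.0612  0.074 ] 0.573 tool shift mm [-109.5 -190.1   74.7]
RF [ 0.5787 -0.2224  0.074 ] 0.62 tool shift mm [-172.2 -338.8   74.7]
zfree [ 0.5709 -0.0612 -0.2311  0.0766]
2.0 [0.53160553 0.15476905 0.16662467] 0.0005693123482238152 [-0.75002756 -0.68411094  0.29829312]
226 273
241 362
-122 311
-81 394
44 279
64 337
81 389
```

View pics/w1.png

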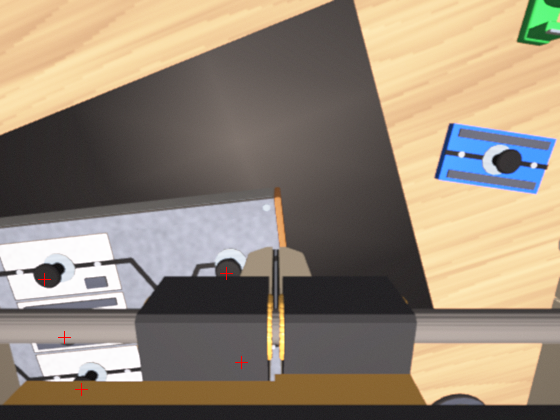

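The wrist view shows the left-near cap at (228,269) and the loading-tile cap at (47,276). Both are within 3-4 px of the predicted marks, so the pose is good to about 2 mm. Now I'll go over left-near and descend.

Request:
jog_arm([
  [-24,-21,0,0],
  [-46,-41,0,0],
  [-46,-41,20,0],
  [-46,-41,40,0],
  [-46,-41,60,0],
  [-46,-41,70,0],
  [-46,-41,74,0],
  [-46,-41,74,0],
  [-46,-41,74,0],
])

```text
time: 2.95
eef_pos: [0.5616, 0.1008, 0.0935]
tcp_rot: [[-0.941, 0.339, 0.001], [0.339, 0.941, 0.0], [-0.001, 0.001, -1.0]]
ft_force: [0.3, -0.1, 0.0]
grip_width: 0.0007
grasp_force: 0.0
```

Request:
jog_arm([
  [0,0,2,0],
  [0,0,4,0],
  [0,0,6,0],
  [0,0,8,0],
  [0,0,10,0],
  [0,0,11,0],
  [0,0,12,0],
  [0,0,13,0],
  [0,0,14,0],
  [0,0,14,0],
])

```text
time: 3.95
eef_pos: [0.5611, 0.1006, 0.0785]
tcp_rot: [[-0.941, 0.339, 0.0], [0.339, 0.941, -0.0], [-0.0, -0.0, -1.0]]
ft_force: [0.1, 0.1, 1.0]
grip_width: 0.0006
grasp_force: 0.3
```

Request:
jog_arm([
  [0,0,1,0],
  [0,0,2,0],
  [0,0,3,0],
  [0,0,3,0],
])

```text
time: 4.35
eef_pos: [0.5611, 0.1007, 0.0755]
tcp_rot: [[-0.941, 0.339, -0.0], [0.339, 0.941, -0.0], [0.0, -0.0, -1.0]]
ft_force: [0.3, -0.1, 0.3]
grip_width: 0.0006
grasp_force: 0.2
```

Request:
jog_arm([
  [0,0,0.5,0],
  [0,0,1,0],
  [0,0,1,0],
])

```text
time: 4.65
eef_pos: [0.5611, 0.1006, 0.0747]
tcp_rot: [[-0.941, 0.339, 0.0], [0.339, 0.941, -0.0], [-0.0, 0.0, -1.0]]
ft_force: [-1.4, -0.4, 5.6]
grip_width: 0.0007
grasp_force: 2.6
```

Force reads 5.6 N with the tip at 66.7 mm, so left-near is home. I'll lift and go to the middle tile.

Request:
jog_arm([
  [0,0,-15,0],
  [0,0,-35,0],
  [-17,-40,-35,0],
  [-34,-80,-35,0],
  [-51,-120,-35,0],
  [-63,-149,-35,0],
  [-63,-149,-25,0],
  [-63,-149,-18,0],
  [-63,-149,-18,0],
  [-63,-149,-18,0],
])

```text
time: 5.65
eef_pos: [0.5697, -0.0592, 0.0923]
tcp_rot: [[-0.942, 0.337, -0.001], [0.337, 0.942, 0.001], [0.001, 0.0, -1.0]]
ft_force: [-0.7, 0.5, 0.0]
grip_width: 0.0005
grasp_force: 0.0
```

```bash
python3 - <<'E'
from station import r,capture
import cv2
o=[cv2.cvtColor(capture(n),cv2.COLOR_RGB2BGR) for n in("wrist","scene")]
b=cv2.resize(o[1][188:308,180:365],(648,420),interpolation=2)
cv2.imwrite("pics/m2.png",cv2.hconcat([cv2.resize(o[0],(400,300)),cv2.resize(b,(400,300))]))
s=r.observe();print(s['time'],s['eef_pos'])
E
```

```text
5.75 [ 0.57001357 -0.05959381  0.09271462]
```

View pics/m2.png

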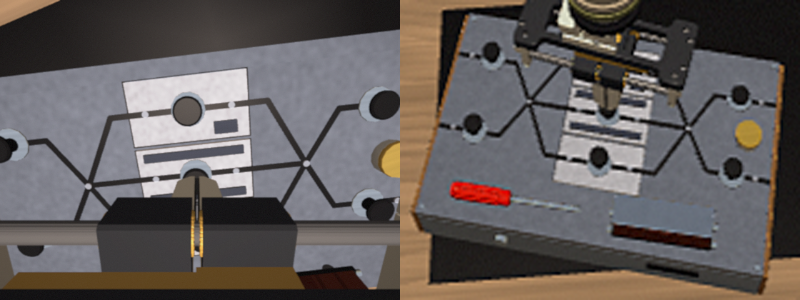

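The wrist and scene views show the fingertip above the middle (two-bar) tile's button at about (195,175), and the panel hasn't moved. Pressing.

Request:
jog_arm([
  [0,-1,3,0],
  [0,-1,6,0],
  [0,-1,8,0],
  [0,-1,10,0],
  [0,-1,12,0],
  [0,-1,14,0],
  [0,-1,15,0],
  [0,-1,16,0],
  [0,-1,17,0],
  [0,-1,17,0],
])

```text
time: 6.75
eef_pos: [0.5695, -0.0618, 0.0755]
tcp_rot: [[-0.941, 0.339, -0.0], [0.339, 0.941, 0.0], [0.0, 0.0, -1.0]]
ft_force: [0.4, -0.0, 0.1]
grip_width: 0.0006
grasp_force: 0.1
```

Request:
jog_arm([
  [0,0,0.5,0],
  [0,0,1,0],
  [0,0,1,0],
])

```text
time: 7.05
eef_pos: [0.5696, -0.0618, 0.0748]
tcp_rot: [[-0.941, 0.339, 0.0], [0.339, 0.941, -0.0], [-0.0, 0.0, -1.0]]
ft_force: [-1.5, 0.6, 5.3]
grip_width: 0.0004
grasp_force: 2.6
```

Request:
jog_arm([
  [0,0,-15,0],
  [0,0,-35,0],
  [-17,-40,-35,0],
  [-34,-80,-35,0],
  [-51,-120,-35,0],
  [-63,-148,-35,0],
  [-63,-148,-25,0],
  [-63,-148,-18,0],
  [-63,-148,-18,0],
  [-63,-148,-18,0],
])

```text
time: 8.05
eef_pos: [0.5787, -0.2207, 0.0923]
tcp_rot: [[-0.942, 0.337, -0.001], [0.337, 0.942, 0.001], [0.001, 0.001, -1.0]]
ft_force: [0.1, 0.3, -0.6]
grip_width: 0.0004
grasp_force: 0.0
```

Request:
jog_arm([
  [0,0,3,0],
  [0,0,6,0],
  [0,0,8,0],
  [0,0,10,0],
  [0,0,12,0],
  [0,0,14,0],
  [0,0,15,0],
  [0,0,16,0],
  [0,0,17,0],
  [0,0,17,0],
])

```text
time: 9.05
eef_pos: [0.5787, -0.2223, 0.0755]
tcp_rot: [[-0.941, 0.339, 0.0], [0.339, 0.941, 0.0], [-0.0, 0.0, -1.0]]
ft_force: [-0.5, 0.9, 0.3]
grip_width: 0.0004
grasp_force: 0.3
```

Request:
jog_arm([
  [0,0,0.5,0],
  [0,0,1,0],
  [0,0,1,0],
])

```text
time: 9.35
eef_pos: [0.5787, -0.2224, 0.0748]
tcp_rot: [[-0.941, 0.339, 0.0], [0.339, 0.941, -0.0], [-0.0, 0.0, -1.0]]
ft_force: [-0.8, 1.6, 4.2]
grip_width: 0.0009
grasp_force: 2.6
```

Request:
jog_arm([
  [0,0,-15,0],
  [0,0,-45,0],
  [0,0,-85,0],
  [0,0,-125,0],
  [30,-30,-150,0],
  [50,-70,-150,0],
  [50,-110,-150,0],
  [50,-140,-150,0],
  [50,-140,-150,0],
  [50,-140,-150,0],
])

```text
time: 10.35
eef_pos: [0.4837, -0.3377, 0.2252]
tcp_rot: [[-0.94, 0.341, 0.0], [0.341, 0.94, -0.0], [-0.0, -0.0, -1.0]]
ft_force: [0.8, 0.8, -0.3]
grip_width: 0.0005
grasp_force: 0.0
```

```bash
python3 - <<'E'
from station import r,capture
import cv2
t,s=[cv2.cvtColor(capture(n),cv2.COLOR_RGB2BGR) for n in("top","scene")]
f=lambda a:cv2.resize(a,(400,280),interpolation=2)
t0,s0=cv2.imread("pics/top0.png"),cv2.imread("pics/scene0.png")
c=lambda a:f(a[120:245,200:375]);d=lambda a:f(a[188:310,180:355])
cv2.imwrite("pics/end.png",cv2.vconcat([cv2.hconcat([c(t0),c(t)]),cv2.hconcat([d(s0),d(s)])]))
o=r.observe();print(o['time'],o['eef_pos'],o['ft_force'])
E
```

```text
10.45 [ 0.4846477  -0.33606153  0.22493317] [0.94405937 0.23707321 0.01652088]
```

View pics/end.png

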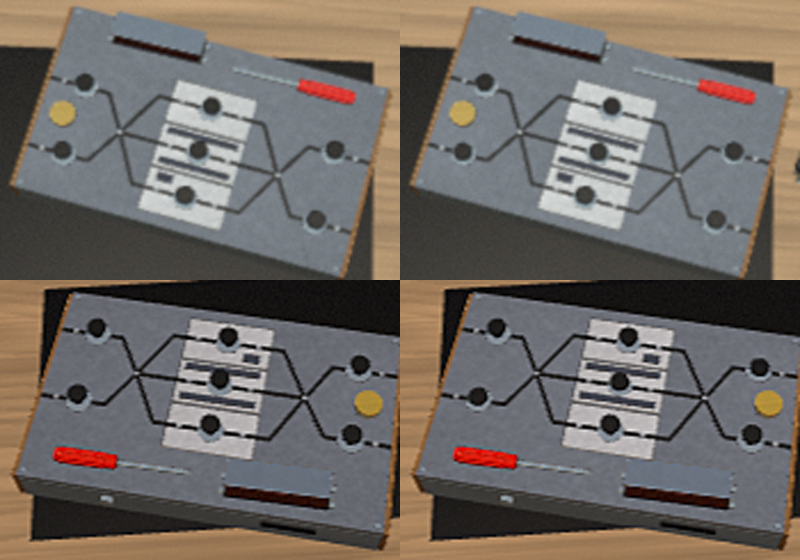

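Before and after: the panel and everything on it is unmoved, and the left-near, platform and right-far caps sit slightly lower. I'll confirm the cap shifts in numbers.

```bash
cat >chk.py <<'E'
from fit import *
from station import capture
for n in P:
    a=cv2.cvtColor(capture(n),cv2.COLOR_RGB2BGR).max(2).astype(float)
    print(n,(np.array([cen(a,*c) for c in guess[n]])-G[n]).round(2).tolist())
    print(' expected if in',(proj(P[n],pts(x,.067))-proj(P[n],pts(x)))[5].round(2))
E
python3 chk.py|tail -4
```

```text
top [[0.35, 0.72], [0.0, -0.02], [0.02, 0.01], [-0.54, 0.71], [0.0, 0.0], [-0.21, 1.28], [0.0, 0.0]]
 expected if in [-0.07  0.71]
scene [[-0.23, 1.11], [-0.01, 0.01], [0.0, 0.01], [0.3, 1.13], [-0.0, -0.0], [-0.15, 1.14], [0.01, 0.0]]
 expected if in [0.06 1.35]
```

Only the three wanted caps moved, by about what being fully in should show. Nothing else shifted.

```bash
python3 -c "
from station import r
print(r.close_job())"
```

```text
the job is handed in; nothing more can be done
None
```

The route is set and the job handed in: I pressed left-near, the platform tile and right-far, in that order, at about 4–6 N each, and the before-and-after images show the other four buttons still out and the panel, tiles and items on it unmoved.

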